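# Seat the corked sample in the tube warmer, then hold its sprung lid open

## Robot

A 6-joint arm with a two-finger parallel gripper is mounted at the origin on a cart in front of the work surface, level with it; the furniture and walls round the work are solid. World frame = base frame: x ahead of the robot, y to its left, z up, the work surface at z = 0. Lengths are in mm, angles in degrees, forces in N, time in s.
With the tool pointing down it reaches from about 350 to 850 mm from the base axis. Payload 8.1 kg.
Tool frame: the origin (TCP) lies at the very end of the fingers, on their centre line; the grasp point (between the pads) lies r.tcp_to_grasp behind it (r.tcp_to_grasp is the distance from the TCP to the grasp point, in mm); z points along the fingers, y is the line along which they close (so a half turn about z gives the same grasp; the last joint's range is limited). The gripper opens to 85 mm and grips with 20 to 120 N. Pads are 22 mm wide; open, the fingers measure 114 mm over their backs; the gripper's body (76 mm by 85 mm) begins 54 mm behind the grasp point. The pads swing forward as they close: fully open they stand 13 mm farther back than shut.
Start: joints at [-76.341, 7.471, 85.268, -0, 87.261, -4.893], TCP at [190.923, -568.818, 202.292] pointing down, gripper open.
Joint ranges: [-169.43, 169.43], [-51.17, 129.36], [1.28, 143.12], [-76.62, 256.62], [0, 156.53], [-152.29, 152.29]. Speed limits (degrees/s): [136.94, 136.94, 159.86, 180, 180, 180].

## Interface

Orientations are given as [roll, pitch, yaw] about the fixed x, y, z axes, in that order (R = Rz(yaw) Ry(pitch) Rx(roll)).
In Python, from bench import sense, viewer, order, r gives the robot as it stands.
- The arm moves only by the tool carry_out, never from a script. Its argument "increments" is one flat list of numbers, 7 for each row, row after row: the shift along the tool's x, y, z as a fraction of full scale, then the turn, a rotation vector about the tool's x, y, z as a fraction of full scale, then the opening, from -1 (shut) to 1 (fully open). A call has exactly 10 rows; each row is the pose to reach, as a shift and turn from the pose commanded when the call began, along the tool's axes at that moment, turning the shorter way round; what a row does not reach only later rows make up. Full scale, the value 1, is 400 mm for a shift and 2 pi rad for a turn. A row lasts 1/8 s, in which the tool goes at most 62.5 mm and 10.7 degrees, less where a joint would pass 70% of its speed; a pose out of reach is approached as far as the arm can. A call with a number of a shift or a turn outside -1 to 1 is refused whole. A call with a gripper value outside its range is refused whole. The fingers move at their own pace and stop on an object; "force" is the grip in N (left out, the last holds). Time passes only in rows, so rows that repeat a pose let the fingers close, or fill a call up. It gives the time, the measured TCP pose, the force, the opening and the grip force at its end, in the units of the state.
- sense(): the state, without advancing time (a new reading comes with each control period).
- viewer.snapshot(name): name is "side" or "top" or "wrist"; returns the picture (420x560x3 uint8, red, green, blue); there is no depth.
- viewer.get_calibration(name): a dict with "fx", "fy", "cx", "cy" (pixels), "R" (3x3) and "t" (3): a world point X has camera coordinates R X + t. Camera axes: x right, y down, z forward; pixel columns grow to the right and rows downward; lengths in mm; the calibration is good to about 2 mm. A picture is of the moment at which its call begins: read the wrist's pose just before it. get_calibration takes no time and is no camera call; for the wrist camera it gives the pose at the moment of the call.
- order.hand_in(): hands the job in; it is judged then, once.
The state is a dict: "time": time; "joint_pos": joint angles; "qd": joint speeds; "joint_efforts": joint torques, N m; "tool_pos": TCP position; "tcp_rot": TCP orientation; "ft_force": force on the tool from outside, world axes, zero at the start; "wrist_torque": the same for the moment, N m; "finger_gap": finger opening in mm; "grip_force": force on a finger pad.
Only numpy, scipy, OpenCV 4.12 (cv2) and the standard library are available. Lean on these libraries where they do the work, as an engineer would, in place of code of your own. Each camera call takes 0.05 s, during which the arm holds its last target. There are 200 camera calls.

## Task

Take the test tube closed with a cork out of the wooden rack and stand it all the way down in the well on the left-hand side of the tube warmer, and let go of it. Then lift the warmer's lid and hold it open at 60 degrees so that I can load the block; the lid shuts by itself, so finish while still holding it there. Leave the other tubes and the two brown bottles where they are.

Things in the scene. Friction and masses are not known exactly. Their poses are not given: they have to be found in the camera images.
- rack: wooden test-tube rack, 56 x 231 x 85 mm, fixed to the bench. Origin: centre of its underside; z up, y along its length. Six holes in one row on its centre line, at y = -77, -46, -15, 16, 47 and 78 mm. Upper board's top is 70 mm above the bench, the end boards' tops 85 mm; the tubes' bottoms stand 15 mm above the bench. The corked tube starts upright in the hole at -46, 16 or 78 mm
- corked_tube: glass test tube closed with a light brown cork, 140 mm long in all, 0.02 to 0.03 kg; glass 16 to 18 mm in diameter from 0 to 129 mm, cork about 20 mm in diameter from 117 to 140 mm. Origin: centre of its bottom, z along the tube to the cork (up)
- plain_tube_a: open glass test tube without cork in the same rack, 18 mm in diameter, 129 mm long, origin at its bottom, z up; to be left alone
- plain_tube_b: open glass test tube without cork in the same rack, 18 mm in diameter, 125 mm long, origin at its bottom, z up; to be left alone
- brown_bottle: brown glass bottle with a black cap, 42 mm in diameter, 85 mm tall, standing on the bench, origin at its underside; to be left alone
- small_bottle: brown glass bottle with a red cap, 38 mm in diameter, 78 mm tall, standing on the bench, origin at its underside; to be left alone
- warmer: white tube warmer fixed to the bench: housing 170 (x) x 150 (y) x 90 mm with a grey lid on top. Origin: centre of the housing's underside; z up, front (control panel) faces -x, y to its left. On its left-hand (+y) side a light-coloured metal well block, 60 x 50 x 80 mm, centred 100 mm to the left
- well_mouth (a point): centre of the mouth of the round vertical well, 22 mm in diameter, 60 mm deep, in the top of the well block, 80 mm above the bench; axes as the warmer's. A seated tube stands 80 mm out of it
- well_floor (a point): centre of the well's floor, 20 mm above the bench; the tube's origin comes to lie here when it is fully down
- lid_hinge (a point): point on the lid's hinge axis, which runs level along the warmer's y, at the back of the warmer, 94 mm above the bench; axes as the warmer's
- lid_handle (a point): middle of the lid's round steel bar handle: bar 10 mm in diameter, 90 mm long along the warmer's y, on two posts that hold its centre line 38 mm above the lid's top (the lid is 8 mm thick). With the lid shut it lies 140 mm in front of (-x) and 44 mm above the hinge axis, 138 mm above the bench; it turns with the lid, 147 mm from the axis. This point's axes are the lid's
- lid (a joint): lid angle in rad: 0 shut (level), grows as the front edge rises, stop at 1.75. 60 degrees is 1.047. Its weight (0.35 kg) and a weak spring shut it from any angle up to 60 degrees and beyond; lifting it takes about 2 to 5 N at the handle
There are look-alikes about, which are no part of the job. What is shaped like the corked_tube but turquoise is not meant.

How it is judged:
By the outcome, as a careful person would: the job done as asked, in the order asked, and still so for the second after the job is handed in, while the arm keeps its last pose, push and grip.
It also fails if it takes over 54 s, if anything falls off the work surface, if the arm or the gripper's body presses on something with over 40 N, if the wrist force passes 120 N, or if a joint passes its speed limit or range.

## Working session

There is one attempt and no reset: what is moved stays moved. The work goes in short steps, Python scripts to look and compute and a tool call to move; the robot and the scene stay as the last step left them, time stands still between calls to the robot, and variables do not carry over. Pictures are saved under pics/ and viewed, at most 10 in all, crops included, and the job is handed in when it is done.

Besides the shell and the picture viewer there is one more tool, called as a command line: name --argument value ..., lists and objects as JSON in quotes. carry_out: Moves the arm, as the interface text tells. Its arguments: {"type":"object","properties":{"increments":{"type":"array"},"force":{"type":"number"}},"required":["increments"]}

```bash
mkdir -p pics; ls
python3 - <<'E'
from bench import sense, viewer, order, r
import cv2
s=sense();print({k:s[k] for k in('time','tool_pos','tcp_rot','finger_gap')},r.tcp_to_grasp)
a=viewer.snapshot("side");b=viewer.snapshot("top")
for n,i in(("side",a),("top",b)):
    cv2.imwrite(f"pics/{n}1.png",i[:,:,::-1]); c=viewer.get_calibration(n);print(n,c)
E
```

```text
pics
{'time': 0.0, 'tool_pos': array([ 190.78619961, -568.20902797,  201.22870484]), 'tcp_rot': array([-1.79893661e+02, -9.48313197e-03,  1.85522949e+01]), 'finger_gap': 85.47333181475628} 18.700000000000003
side {'fx': 386.4765272700619, 'fy': 386.4765272700619, 'cx': 279.01889491838244, 'cy': 203.1056064875263, 'R': array([[ 0.87646428, -0.4814026 , -0.00786744],
       [-0.31716835, -0.56500353, -0.76169236],
       [ 0.36223555,  0.67009145, -0.64789108]]), 't': array([-499.49171988,  305.29583117,  664.55022797])}
top {'fx': 438.2110724845568, 'fy': 438.2110724845568, 'cx': 284.8917554154333, 'cy': 205.04971208518913, 'R': array([[ 0.0929928 , -0.99565081,  0.0056394 ],
       [-0.9733383 , -0.0920987 , -0.21007231],
       [ 0.20967805,  0.01404617, -0.97766959]]), 't': array([-4.67086864e-01,  6.29911132e+02,  1.13906702e+03])}
```

View pics/side1.png

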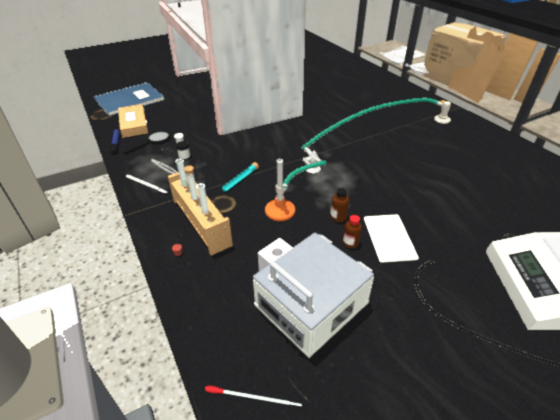

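View pics/top1.png

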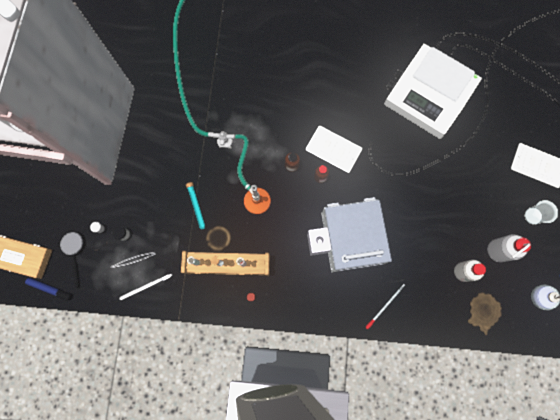

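```bash
cat > h.py <<'E'
import numpy as np, cv2
from bench import sense, viewer, order, r
from scipy.spatial.transform import Rotation as Ro
def ray(c,p):
    d=c['R'].T@np.array([(p[0]-c['cx'])/c['fx'],(p[1]-c['cy'])/c['fy'],1]); return -c['R'].T@c['t'],d
def onz(c,p,z):
    o,d=ray(c,p); return o+d*(z-o[2])/d[2]
def proj(c,X):
    q=c['R']@np.asarray(X,float)+c['t']; return np.array([c['fx']*q[0]/q[2]+c['cx'],c['fy']*q[1]/q[2]+c['cy']])
def tri(c1,p1,c2,p2):
    o1,d1=ray(c1,p1);o2,d2=ray(c2,p2)
    k=np.linalg.lstsq(np.c_[d1,-d2],o2-o1,rcond=None)[0]
    a,b=o1+k[0]*d1,o2+k[1]*d2; return (a+b)/2,np.linalg.norm(a-b)
E
python3 - <<'E'
import cv2,numpy as np
t=cv2.imread('pics/top1.png');s=cv2.imread('pics/side1.png')
def c(i,x,y,w,h,W,H): return cv2.resize(i[y:y+h,x:x+w],(W,H),interpolation=cv2.INTER_CUBIC)
A=c(t,170,240,110,45,550,225); B=c(t,300,190,100,90,400,360)   # x5, x4
im=np.zeros((600,800,3),np.uint8)
im[:225,:550]=A; im[230:590,:400]=B
im[230:590,410:770]=c(s,160,155,80,100,288,360) if 0 else c(s,160,155,90,90,360,360)
cv2.imwrite('pics/crop1.png',im)
E
```

```text
(no output)
```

View pics/crop1.png

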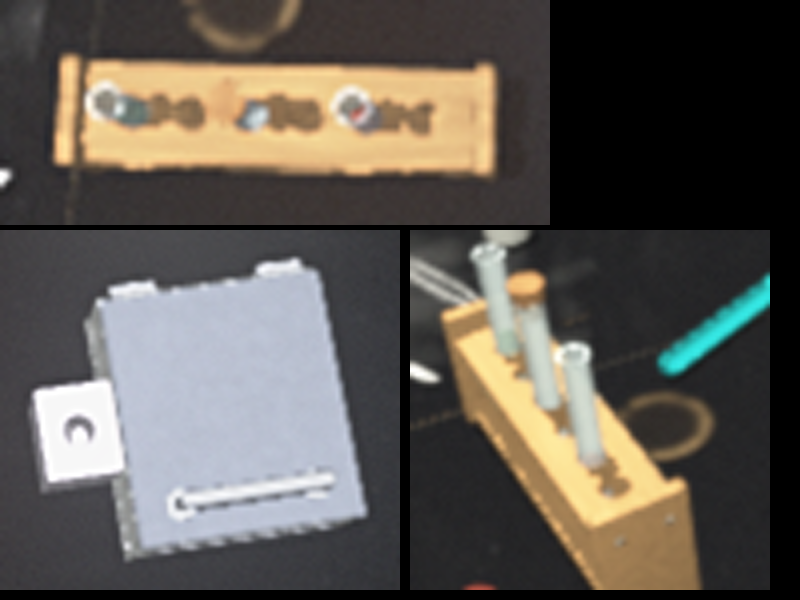

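```bash
python3 - <<'E'
from h import *
T=viewer.get_calibration('top');S=viewer.get_calibration('side')
np.set_printoptions(precision=1,suppress=True)
print('cork tri',tri(T,(215,259.6),S,(189.2,168.8)),'top@155',onz(T,(215,259.6),155))
for n,p in dict(a=(57,55),b=(83,55),c=(57,165),d=(472,65),e=(496,65),f=(496,175)).items():
    q=(170+p[0]/5,240+p[1]/5);print('rack',n,onz(T,q,85))
# rack holes: cork to rack frame
print('well',onz(T,(320,240),80))
w=[onz(T,(300+x/4,190+(y-230)/4),80) for x,y in((34,392),(112,380),(128,470),(46,484))];print('block',w,np.mean(w,0))
l=[onz(T,(300+x/4,190+(y-230)/4),98) for x,y in((100,300),(320,270),(366,517),(133,547))];print('lid',l)
print('handle',[onz(T,(300+x/4,190+(y-230)/4),138) for x,y in((180,503),(332,480))])
# side handle ends approx
print('handle tri',tri(T,(345,258),S,(273,265)),tri(T,(383,252.5),S,(309,300)))
# cork mask centroids
for n,c in(('top',T),('side',S)):
    pass
E
python3 - <<'E'
import cv2,numpy as np
t=cv2.imread('pics/top1.png');s=cv2.imread('pics/side1.png')
im=np.zeros((600,800,3),np.uint8)
im[:540,:600]=cv2.resize(s[225:360,240:390],(600,540),interpolation=cv2.INTER_CUBIC)
cv2.imwrite('pics/crop2.png',im[:540,:600])
E
```

```text
cork tri (array([456.1, 217. , 151.6]), np.float64(3.157269926185593)) top@155 [454.3 216.8 155. ]
rack a [473.7 319.3  85. ]
rack b [474.9 305.7  85. ]
rack c [416.5 311.1  85. ]
rack d [488.9 100.2  85. ]
rack e [490.1  87.5  85. ]
rack f [432.8  81.7  85. ]
well [538.  -44.2  80. ]
block [array([560.7, -11.4,  80. ]), array([573.7, -63. ,  80. ]), array([514.2, -78.1,  80. ]), array([499.8, -24.4,  80. ])] [537.1 -44.2  80. ]
lid [array([624. , -49.5,  98. ]), array([ 658.5, -195.3,   98. ]), array([ 496. , -233.1,   98. ]), array([462.4, -83. ,  98. ])]
handle [array([ 489.6, -106.2,  138. ]), array([ 513. , -201.1,  138. ])]
handle tri (array([ 494.9, -108.6,  129.5]), np.float64(7.8715733842107305)) (array([ 514.7, -203.2,  129.4]), np.float64(1.1264954166255396))
```

View pics/crop2.png

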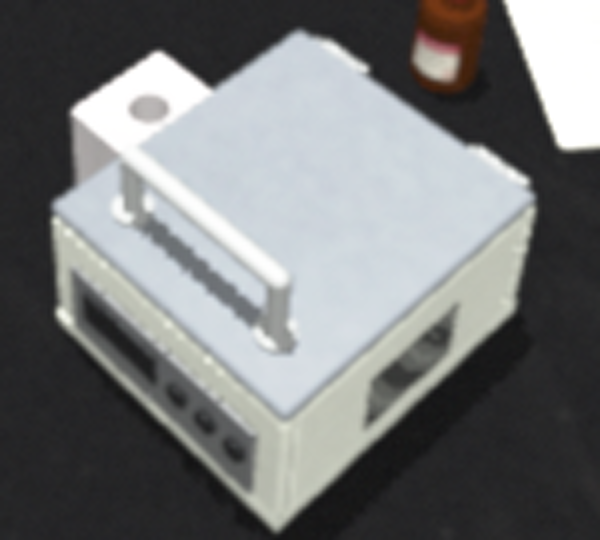

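```bash
cat >> h.py <<'E'
import json,sys
def load():
    d=json.load(open('cmd.json'));return np.array(d['p']),Ro.from_matrix(d['R'])
def save(p,R): json.dump(dict(p=list(map(float,p)),R=R.as_matrix().tolist()),open('cmd.json','w'))
def mv(p1,rpy):
    "print fractions from the commanded pose to the target, and remember the target as commanded"
    p,R=load();R1=Ro.from_euler('xyz',rpy,degrees=True)
    f=np.round(np.r_[R.inv().apply(np.array(p1)-p)/400,(R.inv()*R1).as_rotvec()/(2*np.pi)],4)+0.
    print(f.tolist()); save(p+R.apply(f[:3]*400),R*Ro.from_rotvec(f[3:]*2*np.pi))
E
python3 - <<'E'
from h import *
save([190.923,-568.818,202.292],Ro.from_euler('xyz',[180,0,18.552],degrees=True))
mv([360,-110,230],[180,0,60])
T=viewer.get_calibration('top');S=viewer.get_calibration('side')
np.set_printoptions(precision=1,suppress=True)
print(tri(T,(320,240),S,(277.5,252)),tri(T,(345,258),S,(271.3,263.8)),tri(T,(383,252.5),S,(311.3,295)))
E
```

```text
[0.7657, -0.953, -0.0693, 0.0, 0.0, -0.1151]
(array([540.1, -44.9,  79.2]), np.float64(4.235625605254385)) (array([ 493.3, -107.7,  133.2]), np.float64(5.452820666259783)) (array([ 516. , -202.1,  139.5]), np.float64(6.733306754874488))
```

carry_out --increments '[0.3,-0.38,-0.04,0,0,-0.05,1,0.7657,-0.953,-0.0693,0,0,-0.1151,1,0.7657,-0.953,-0.0693,0,0,-0.1151,1,0.7657,-0.953,-0.0693,0,0,-0.1151,1,0.7657,-0.953,-0.0693,0,0,-0.1151,1,0.7657,-0.953,-0.0693,0,0,-0.1151,1,0.7657,-0.953,-0.0693,0,0,-0.1151,1,0.7657,-0.953,-0.0693,0,0,-0.1151,1,0.7657,-0.953,-0.0693,0,0,-0.1151,1,0.7657,-0.953,-0.0693,0,0,-0.1151,1]'

```text
time: 1.35
tool_pos: [359.8, -110.1, 229.7]
tcp_rot: [-180.0, 0.0, 60.1]
ft_force: [-1.1, 0.3, 0.1]
finger_gap: 85.4
grip_force: 0.0
```

Run:
```python
from h import *
s=sense();print(s['time'],s['tool_pos'],s['tcp_rot'],load()[0],load()[1].as_euler('xyz',degrees=True))
mv([453.5,216.5,230],[180,0,94])
W=viewer.get_calibration('wrist');print('cam pos',-W['R'].T@W['t'],'axes',W['R'])
```

```text
1.35 [ 359.78079004 -110.10605164  229.72503908] [-1.79977599e+02  2.98945379e-02  6.00544526e+01] [ 360.002675   -109.97931168  230.012     ] [180.      0.     59.988]
[0.8237, -0.2058, 0.0, 0.0, 0.0, -0.0945]
cam pos [395.68539081 -49.17065259 400.61172303] axes [[ 0.86644675 -0.49926797 -0.00123143]
 [-0.47898299 -0.83193438  0.28010799]
 [-0.14087342 -0.24210882 -0.95996771]]
```

carry_out --increments '[0.8237,-0.2058,0,0,0,-0.0945,1,0.8237,-0.2058,0,0,0,-0.0945,1,0.8237,-0.2058,0,0,0,-0.0945,1,0.8237,-0.2058,0,0,0,-0.0945,1,0.8237,-0.2058,0,0,0,-0.0945,1,0.8237,-0.2058,0,0,0,-0.0945,1,0.8237,-0.2058,0,0,0,-0.0945,1,0.8237,-0.2058,0,0,0,-0.0945,1,0.8237,-0.2058,0,0,0,-0.0945,1,0.8237,-0.2058,0,0,0,-0.0945,1]'

```text
time: 2.6
tool_pos: [453.7, 215.5, 230.2]
tcp_rot: [180.0, -0.0, 93.9]
ft_force: [-0.6, -0.5, -0.0]
finger_gap: 85.5
grip_force: 0.0
```

Run:
```python
from h import *
s=sense();W=viewer.get_calibration('wrist');i=viewer.snapshot('wrist')
cv2.imwrite('pics/w1.png',i[:,:,::-1]);json.dump({k:np.asarray(v).tolist() for k,v in W.items()},open('w1.json','w'))
print(s['tool_pos'],[proj(W,[453.5,216.5,z]).round(1) for z in(15,70,155)])
```

```text
[453.71842073 215.48213288 230.21239439] [array([279.6, 169.7]), array([279.5, 180. ]), array([279.5, 204.4])]
```

View pics/w1.png

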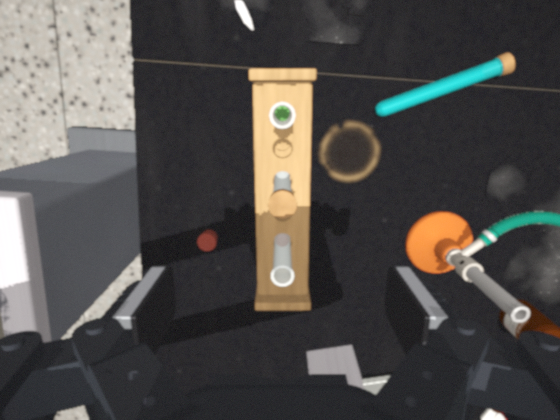

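Run:
```python
from h import *
W={k:np.array(v) for k,v in json.load(open('w1.json')).items()}
i=cv2.imread('pics/w1.png');h=cv2.cvtColor(i,cv2.COLOR_BGR2HSV)[185:225,262:304]
for y in(195,200,205,210): print(y,[tuple(i[y,x]) [0] for x in range(262,304,2)])
for p in((283,203),(282.5,204)): print(onz(W,p,155))
print('hole tops', onz(W,(282.5,115.5),144),onz(W,(283,274),140))
mv([455,216.5,140],[180,0,94]); mv([455,216.5,97],[180,0,94])
```

```text
195 [np.uint8(153), np.uint8(154), np.uint8(153), np.uint8(158), np.uint8(138), np.uint8(121), np.uint8(130), np.uint8(136), np.uint8(140), np.uint8(142), np.uint8(145), np.uint8(146), np.uint8(148), np.uint8(148), np.uint8(142), np.uint8(124), np.uint8(141), np.uint8(159), np.uint8(162), np.uint8(164), np.uint8(161)]
200 [np.uint8(149), np.uint8(152), np.uint8(151), np.uint8(147), np.uint8(138), np.uint8(134), np.uint8(130), np.uint8(132), np.uint8(137), np.uint8(140), np.uint8(142), np.uint8(143), np.uint8(143), np.uint8(143), np.uint8(140), np.uint8(140), np.uint8(140), np.uint8(151), np.uint8(163), np.uint8(162), np.uint8(158)]
205 [np.uint8(151), np.uint8(154), np.uint8(151), np.uint8(134), np.uint8(132), np.uint8(131), np.uint8(131), np.uint8(127), np.uint8(130), np.uint8(134), np.uint8(135), np.uint8(137), np.uint8(136), np.uint8(139), np.uint8(141), np.uint8(139), np.uint8(140), np.uint8(134), np.uint8(147), np.uint8(148), np.uint8(147)]
210 [np.uint8(150), np.uint8(146), np.uint8(147), np.uint8(123), np.uint8(123), np.uint8(127), np.uint8(128), np.uint8(129), np.uint8(134), np.uint8(135), np.uint8(135), np.uint8(136), np.uint8(139), np.uint8(138), np.uint8(137), np.uint8(134), np.uint8(129), np.uint8(105), np.uint8(103), np.uint8(100), np.uint8(102)]
[455.93716495 217.71505366 155.        ]
[455.63243933 216.94969578 155.        ]
hole tops [451.43265351 277.84766392 144.        ] [460.54576489 154.38862421 140.        ]
[-0.0003, 0.0037, 0.225, 0.0, 0.0, 0.0]
[0.0, 0.0, 0.1075, 0.0, 0.0, 0.0]
```

carry_out --increments '[0,0.0057,0.1,0,0,0,1,0,0.0057,0.2,0,0,0,1,0,0.0057,0.27,0,0,0,1,0,0.0057,0.3325,0,0,0,1,0,0.0057,0.3325,0,0,0,1,0,0.0057,0.3325,0,0,0,-1,0,0.0057,0.3325,0,0,0,-1,0,0.0057,0.3325,0,0,0,-1,0,0.0057,0.3325,0,0,0,-1,0,0.0057,0.3325,0,0,0,-1]' --force 25

```text
time: 3.9
tool_pos: [456.1, 216.8, 97.6]
tcp_rot: [179.9, -0.0, 94.0]
ft_force: [-1.0, 0.1, 3.3]
finger_gap: 18.7
grip_force: 24.3
```

Run:
```python
from h import *
p,R=load();save([455.8,216.5,97],R)
p,R=load();mv([538.5,-44.5,250],[180,0,103])
```

```text
[-0.6654, 0.1606, -0.3825, 0.0, 0.0, -0.025]
```

carry_out --increments '[0,0,-0.06,0,0,0,-1,0,0,-0.15,0,0,0,-1,0,0,-0.26,0,0,0,-1,0,0,-0.3825,0,0,0,-1,-0.03,0.007,-0.3825,0,0,0,-1,-0.15,0.036,-0.3825,0,0,-0.006,-1,-0.29,0.07,-0.3825,0,0,-0.012,-1,-0.43,0.104,-0.3825,0,0,-0.018,-1,-0.56,0.135,-0.3825,0,0,-0.025,-1,-0.6654,0.1606,-0.3825,0,0,-0.025,-1]'

```text
time: 5.15
tool_pos: [538.1, -46.8, 248.5]
tcp_rot: [-179.9, -0.0, 103.0]
ft_force: [0.5, -0.8, 0.3]
finger_gap: 18.4
grip_force: 24.8
```

Run:
```python
from h import *
s=sense();print(s['tool_pos'],s['tcp_rot'],s['finger_gap'])
W=viewer.get_calibration('wrist');i=viewer.snapshot('wrist');s2=viewer.snapshot('side')
json.dump({k:np.asarray(v).tolist() for k,v in W.items()},open('w2.json','w'))
im=np.zeros((420,800,3),np.uint8);im[:,:560]=i[:,:,::-1];c=s2[130:340,215:335,::-1];im[:,560:]=cv2.resize(c,(240,420),interpolation=cv2.INTER_CUBIC)
cv2.imwrite('pics/w2.png',im)
S=viewer.get_calibration('side')
print(proj(W,[538.5,-44.5,80]),proj(W,[538.5,-44.5,168]),proj(S,[538.5,-44.5,168]),proj(S,[538.5,-44.5,308]))
```

```text
[538.14826512 -46.78046401 248.50310223] [-1.79899916e+02 -2.84613275e-02  1.02978095e+02] 18.354765208838195
[281.05231519 177.23558854] [281.23827373 201.07144546] [275.04395504 220.08765326] [273.79645931 157.14015403]
```

View pics/w2.png

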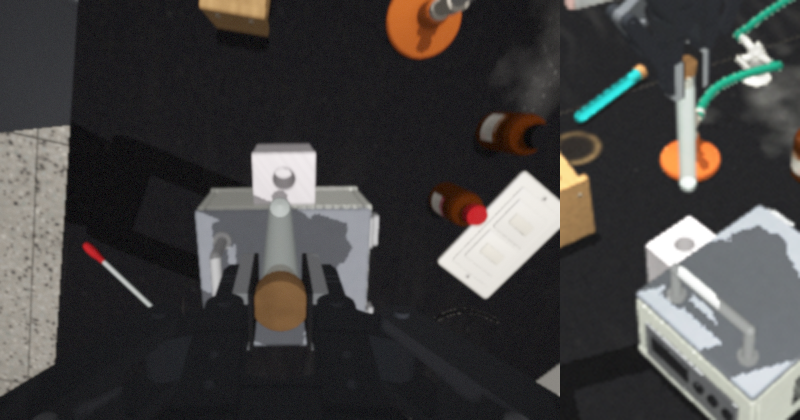

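Run:
```python
from h import *
W={k:np.array(v) for k,v in json.load(open('w2.json')).items()};np.set_printoptions(precision=1,suppress=True,linewidth=200)
i=cv2.imread('pics/w2.png')[:,:560]
im=cv2.resize(i[140:240,235:335],(600,600),interpolation=cv2.INTER_CUBIC);cv2.imwrite('pics/c3.png',im)
for p in((284,177),(285,178)): print('well',onz(W,p,80))
for z in(166,172): print('tip',onz(W,(280,205),z))
print(onz(W,(281,300),305),sense()['tool_pos'])
```

```text
well [541.2 -43.6  80. ]
well [542.4 -44.4  80. ]
tip [538.4 -48.2 166. ]
tip [538.  -46.5 172. ]
[538.1 -44.4 305. ] [538.3 -48.5 248.2]
```

View pics/c3.png

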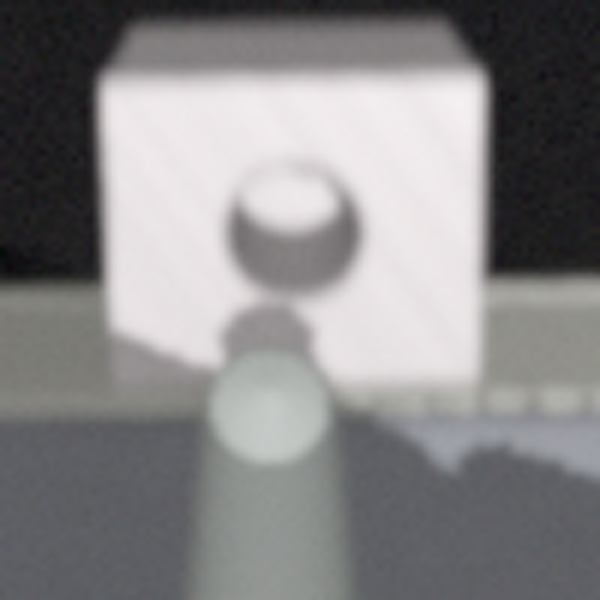

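Run:
```python
from h import *
W={k:np.array(v) for k,v in json.load(open('w2.json')).items()};np.set_printoptions(precision=1,suppress=True,linewidth=200)
print('well',onz(W,(283.8,178),80),'tip',onz(W,(280,207.7),175),onz(W,(280,207.7),177))
print(load()[0])
w=onz(W,(283.8,178),80)
for z in(100+72,): pass
```

```text
well [541.3 -44.6  80. ] tip [538.3 -47.6 175. ] [538.2 -47.1 177. ]
[538.5 -44.5 250. ]
```

Run:
```python
from h import *
mv([541.3,-44.5,172],[180,0,103])
```

```text
[-0.0015, 0.0069, 0.195, 0.0, 0.0, 0.0]
```

carry_out --increments '[0,0.0069,0,0,0,0,-1,-0.0015,0.0069,0.05,0,0,0,-1,-0.0015,0.0069,0.1,0,0,0,-1,-0.0015,0.0069,0.15,0,0,0,-1,-0.0015,0.0069,0.18,0,0,0,-1,-0.0015,0.0069,0.195,0,0,0,-1,-0.0015,0.0069,0.195,0,0,0,-1,-0.0015,0.0069,0.195,0,0,0,-1,-0.0015,0.0069,0.195,0,0,0,-1,-0.0015,0.0069,0.195,0,0,0,-1]'

```text
time: 6.5
tool_pos: [541.6, -44.4, 172.5]
tcp_rot: [180.0, 0.0, 103.0]
ft_force: [-0.3, -0.1, 0.1]
finger_gap: 18.7
grip_force: 24.8
```

Run:
```python
from h import *
np.set_printoptions(precision=1,suppress=True,linewidth=200)
W=viewer.get_calibration('wrist');s=sense();i=viewer.snapshot('wrist');s2=viewer.snapshot('side');S=viewer.get_calibration('side')
print(s['tool_pos'],s['tcp_rot'],s['ft_force'])
json.dump({k:np.asarray(v).tolist() for k,v in W.items()},open('w3.json','w'))
w=proj(W,[541.3,-44.5,80]);print('w',w,proj(W,[541.3,-44.5,99]),proj(S,[541.3,-44.5,80]))
x,y=int(w[0])-50,int(w[1])-50;print(x,y)
im=np.zeros((500,800,3),np.uint8)
im[:,:500]=cv2.resize(i[y:y+100,x:x+100,::-1],(500,500),interpolation=cv2.INTER_CUBIC)
im[:,500:]=cv2.resize(s2[190:290,245:305,::-1],(300,500),interpolation=cv2.INTER_CUBIC)
cv2.imwrite('pics/c4.png',im)
```

```text
[541.6 -44.4 172.5] [180.   0. 103.] [-0.3 -0.1  0.1]
w [279.4 199.6] [279.4 206.5] [276.9 251.6]
229 149
```

View pics/c4.png

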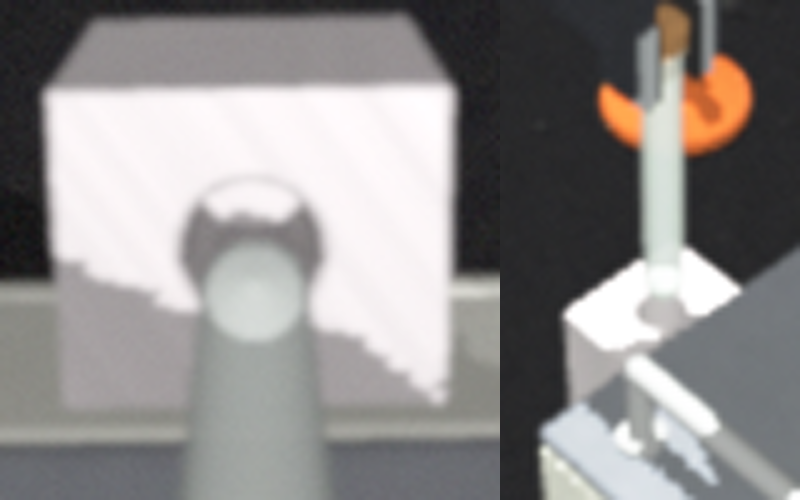

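carry_out --increments '[0.0025,0,0,0,0,0,-1,0.0025,0,0.02,0,0,0,-1,0.0025,0,0.045,0,0,0,-1,0.0025,0,0.07,0,0,0,-1,0.0025,0,0.095,0,0,0,-1,0.0025,0,0.12,0,0,0,-1,0.0025,0,0.145,0,0,0,-1,0.0025,0,0.165,0,0,0,-1,0.0025,0,0.17,0,0,0,-1,0.0025,0,0.17,0,0,0,-1]'

```text
time: 7.85
tool_pos: [541.1, -43.4, 104.1]
tcp_rot: [180.0, -0.0, 103.0]
ft_force: [-0.0, -0.6, -0.8]
finger_gap: 18.7
grip_force: 24.8
```

carry_out --increments '[0,0,0.002,0,0,0,-1,0,0,0.004,0,0,0,-1,0,0,0.006,0,0,0,-1,0,0,0.007,0,0,0,-1,0,0,0.007,0,0,0,-1,0,0,0.007,0,0,0,-1,0,0,0.007,0,0,0,-0.4,0,0,0.007,0,0,0,0,0,0,0.007,0,0,0,0.3,0,0,0.007,0,0,0,0.3]'

```text
time: 9.1
tool_pos: [540.9, -43.3, 101.0]
tcp_rot: [-180.0, -0.0, 103.0]
ft_force: [-0.4, -0.6, 0.3]
finger_gap: 55.4
grip_force: 0.0
```

Run:
```python
from h import *
p,R=load();q=p+R.apply(np.array([0.0025,0,0.177])*400);save(q,R);print(q,sense()['tool_pos'],sense()['finger_gap'])
W=viewer.get_calibration('wrist');i=viewer.snapshot('wrist');s2=viewer.snapshot('side')
T=viewer.get_calibration('top')
S=viewer.get_calibration('side')
print('side expect bottom/top',proj(S,[541.3,-43.5,80]),proj(S,[541.3,-43.5,160]))
im=np.zeros((480,800,3),np.uint8)
im[:,:400]=cv2.resize(i[130:370,180:380,::-1],(400,480));im[:,400:]=cv2.resize(s2[190:310,235:335,::-1],(400,480),interpolation=cv2.INTER_CUBIC)
cv2.imwrite('pics/c5.png',im)
```

```text
[541.08548339 -43.50797324 101.2       ] [540.92037684 -43.33630104 101.0107547 ] 55.35763262858055
side expect bottom/top [276.66429704 251.31546455] [276.16240097 222.39153878]
```

View pics/c5.png

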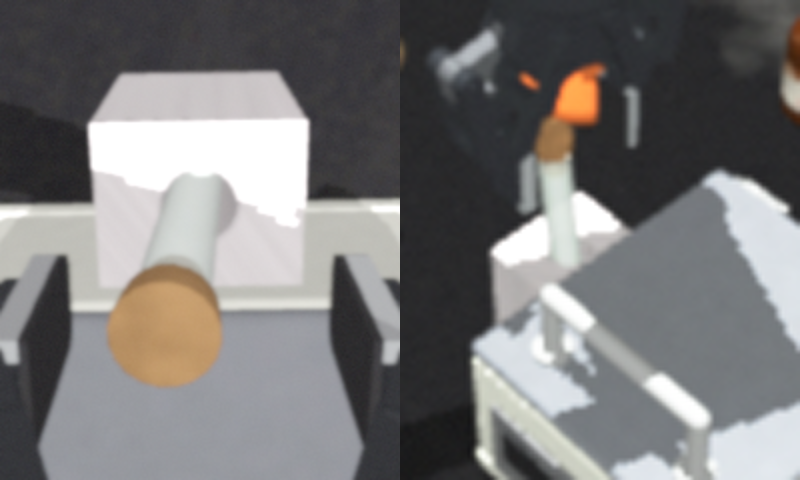

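Run:
```python
from h import *
mv([503.5,-154.5,205],[180,0,103])
```

```text
[-0.2492, -0.154, -0.2595, 0.0, 0.0, 0.0]
```

carry_out --increments '[0,0,0,0,0,0,1,0,0,0,0,0,0,1,0,0,-0.05,0,0,0,1,0,0,-0.15,0,0,0,1,0,0,-0.2595,0,0,0,1,0,0,-0.2595,0,0,0,1,-0.13,-0.08,-0.2595,0,0,0,1,-0.2492,-0.154,-0.2595,0,0,0,1,-0.2492,-0.154,-0.2595,0,0,0,1,-0.2492,-0.154,-0.2595,0,0,0,1]'

```text
time: 10.45
tool_pos: [503.2, -154.1, 204.3]
tcp_rot: [-180.0, -0.1, 102.9]
ft_force: [0.9, 1.0, -0.7]
finger_gap: 85.4
grip_force: 0.0
```

Run:
```python
from h import *
np.set_printoptions(precision=1,suppress=True,linewidth=200)
s=sense();W=viewer.get_calibration('wrist');i=viewer.snapshot('wrist');s2=viewer.snapshot('side');print(s['tool_pos'])
json.dump({k:np.asarray(v).tolist() for k,v in W.items()},open('w4.json','w'))
print(proj(W,[503.5,-154.5,138]))
im=np.zeros((420,800,3),np.uint8);im[:,:560]=i[:,:,::-1];im[:,560:]=cv2.resize(s2[190:330,255:335,::-1],(240,420),interpolation=cv2.INTER_CUBIC)
cv2.imwrite('pics/c6.png',im)
```

```text
[ 503.2 -154.1  204.3]
[280.2 210. ]
```

View pics/c6.png

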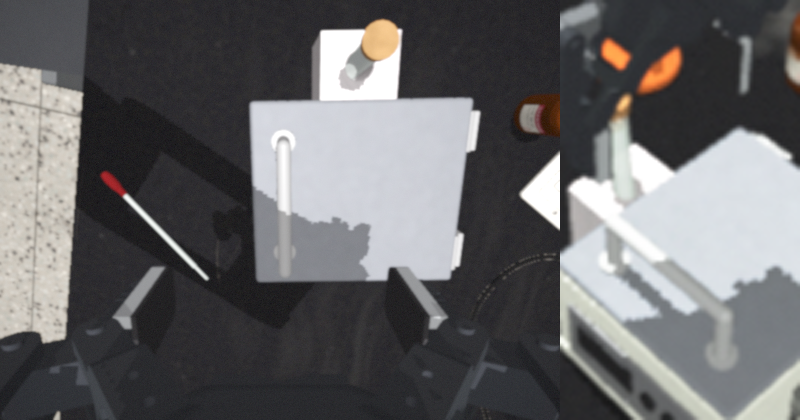

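Run:
```python
from h import *
np.set_printoptions(precision=1,suppress=True,linewidth=200)
W={k:np.array(v) for k,v in json.load(open('w4.json')).items()}
a,b=onz(W,(283,137),138),onz(W,(285,276),138);print(a,b,(a+b)/2,np.linalg.norm(a-b),np.degrees(np.arctan2((a-b)[1],(a-b)[0])))
i=cv2.imread('pics/c6.png')[:,:560];g=i.mean(2)
for y in(160,180,200,220,240,260): print(y,g[y,272:298].astype(int))
# lid corners at z=98
for p in((251,101),(472,98),(450,280),(257,281)): print(onz(W,p,98))
```

```text
[ 494.1 -105.5  138. ] [ 518.2 -202.8  138. ] [ 506.1 -154.2  138. ] 100.28067949437498 103.9147731737384
160 [218 217 210 196 190 201 217 229 236 244 251 255 253 247 239 232 223 209 199 203 210 214 214 214 214 213]
180 [214 214 214 209 198 197 212 225 234 242 247 252 252 247 241 234 225 213 202 205 211 213 213 215 214 215]
200 [141 156 178 189 185 188 205 221 231 239 244 248 249 246 241 234 226 214 202 201 208 213 214 214 214 213]
220 [137 137 139 139 140 143 146 153 160 165 168 170 169 169 167 164 158 155 146 140 135 138 136 139 137 137]
240 [138 139 138 139 138 138 142 151 158 165 166 171 170 171 168 165 161 155 146 138 135 135 137 138 136 137]
260 [139 137 138 138 138 137 139 148 157 162 166 168 168 170 169 166 161 158 148 142 139 136 137 137 137 138]
[466.  -88.5  98. ]
[625.4 -49.7  98. ]
[ 662.3 -194.5   98. ]
[ 501.  -232.6   98. ]
```

Run:
```python
from h import *
mv([506,-154.3,119],[180,0,103.6])
for t in range(3,61,3):
    a=np.radians(t);print(t,round((140*(1-np.cos(a))+44*np.sin(a))/400,4),round(-(140*np.sin(a)-44*(1-np.cos(a)))/400,4))
```

```text
[-0.0009, 0.0062, 0.215, 0.0, 0.0, -0.0016]
3 0.0062 -0.0182
6 0.0134 -0.036
9 0.0215 -0.0534
12 0.0305 -0.0704
15 0.0404 -0.0868
18 0.0511 -0.1028
21 0.0627 -0.1181
24 0.075 -0.1328
27 0.0881 -0.1469
30 0.1019 -0.1603
33 0.1164 -0.1729
36 0.1315 -0.1847
39 0.1472 -0.1957
42 0.1635 -0.2059
45 0.1803 -0.2153
48 0.1976 -0.2237
51 0.2152 -0.2312
54 0.2333 -0.2378
57 0.2516 -0.2434
60 0.2703 -0.2481
```

carry_out --increments '[-0.0009,0.0062,0,0,0,-0.0016,1,-0.0009,0.0062,0.07,0,0,-0.0016,1,-0.0009,0.0062,0.14,0,0,-0.0016,1,-0.0009,0.0062,0.19,0,0,-0.0016,1,-0.0009,0.0062,0.215,0,0,-0.0016,1,-0.0009,0.0062,0.215,0,0,-0.0016,-1,-0.0009,0.0062,0.215,0,0,-0.0016,-1,-0.0009,0.0062,0.215,0,0,-0.0016,-1,-0.0009,0.0062,0.215,0,0,-0.0016,-1,-0.0009,0.0062,0.215,0,0,-0.0016,-1]' --force 30

```text
time: 11.8
tool_pos: [506.1, -154.2, 119.3]
tcp_rot: [180.0, 0.0, 103.6]
ft_force: [-0.4, 0.3, 0.0]
finger_gap: -0.1
grip_force: 0.0
```

Run:
```python
from h import *
np.set_printoptions(precision=1,suppress=True,linewidth=220)
s=sense();print(s['finger_gap'],s['grip_force'],s['ft_force'],s['tool_pos'])
W=viewer.get_calibration('wrist');i=viewer.snapshot('wrist');cv2.imwrite('pics/w7.png',i[:,:,::-1]);g=i.mean(2)
for z in(98,119,138,150): print(z,proj(W,[506,-154.3,z]),proj(W,[495,-110,z]))
for y in range(60,400,20): print(y,g[y,160:400:8].astype(int))
S=viewer.get_calibration('side');cv2.imwrite('pics/s7.png',viewer.snapshot('side')[:,:,::-1]);print(proj(S,[495,-110,138]),proj(S,[517,-199,138]))
```

```text
-0.12526701882418437 0.0 [-0.4  0.3  0. ] [ 506.1 -154.2  119.3]
98 [279.6 231.8] [279.1 151.7]
119 [279.6 245.8] [279.  157.3]
138 [279.6 261.5] [278.9 163.7]
150 [279.6 273.3] [278.8 168.7]
60 [ 37  36  38  35  34  38  42  40  36  36  38  37  38  35  31  39  35  38  43  39 105 111 255 255 255 208 172 195 134 120]
80 [ 38  38  36  38  34  34  37  37  32  34  42  41  38  37  36  38  37  41  40  40 110 113 255 255 255 252 174 171 174 255]
100 [ 36  37  39  35  36  35  41  38  37  74 163 171 170 172 170 170 174 173 172 174 175 175 172 172 174 175 172 173 175 176]
120 [ 35  34  36  42  35  35  35  37  37 102 196 197 198 196 195 196 197 195 194 193 193 191 191 192 193 193 191 190 190 189]
140 [ 24  25  23  29  39  38  40  41  38  64 195 195 195 196 197 223 194 194 195 194 193 192 191 192 191 191 192 192 189 189]
160 [ 29  25  21  21  24  31  19  34  39  44 193 195 197 231 157 198 147 222 195 194 195 193 193 193 191 192 191 191 191 190]
180 [ 36  38  25  22  28  25  27  23  27  26 197 198 196 197 206 233 188 193 194 195 195 193 195 192 192 192 191 191 192 191]
200 [ 39  36  37  39  38  39
[... 439 characters left out ...]
120 119 117 118 119 118 117 148 190]
280 [ 29  21  25  39  39  42  38  35  33  22 102  44  44 116 116  35 116 115  41  47 119 119 119 117 121 118 117 118 189 189]
300 [187 120  23  25  23  20  24  22  17  25  34  37  36  41  84  49  82  40  36  38  39 119 117 119 118 118 117 118 120 170]
320 [36 40 36 38 37 36 38 33 36 39 38 35 39 36 37 43 32 37 38 37 33 37 37 38 39 33 40 42 48 42]
340 [33 35 39 43 45 36 47 35 38 35 38 35 35 38 41 46 43 38 32 38 35 34 34 35 45 41 41 44 47 45]
360 [41 37 39 48 48 47 35 35 42 33 37 34 36 33 40 19 41 36 35 36 36 36 38 36 34 47 46 48 39 36]
380 [37 31 33 46 44 35 31 38 43 32 36 33 33 37 33 35 35 34 36 34 31 33 38 34 37 32 45 44 38 37]
[271.2 262.9] [308.7 294.4]
```

Run:
```python
import cv2
i=cv2.imread('pics/w7.png');g=i.mean(2).astype(int)
for y in range(222,312,4): print(y,' '.join('%3d'%v for v in g[y,250:312:2]))
```

```text
222 121 121 117 119 119 120 120 121 121 125 168 201 214 223 228 229 224 217 207 187 172 190 195 193 193 195 194 195 195 194 197
226 116 120 121 118 122 119 122 120 120 118 160 198 214 222 228 229 224 216 207 187 167 179 191 192 194 193 194 195 195 197 196
230 122 119 120 121 121 120 120 120 121 118 127 139 150 161 180 186 206 216 207 187 150 122 119 119 123 127 151 189 194 195 196
234 120 120 120 122 121 119 120 120 120 119 126 139 146 150 151 155 186 202 199 185 147 122 121 122 119 121 121 129 147 156 177
238 121 120 122 124 119 123 119 121 122 121 125 138 145 150 152 152 147 147 142 130 120 120 121 120 119 118 120 119 120 119 120
242 121 120 121 119 121 121 121 121 121 120 127 137 145 150 152 152 149 146 141 131 119 119 120 119 118 119 119 120 120 120 121
246 122 121 121 121 120 122 121 123 122 120 128 138 145 148 152 152 148 144 140 130 117 120 120 120 119 119 117 121 119 120 122
250 122 120 121 120 120 121 119 121 121 121 125 137 146 150 150 150 149 146 139 130 119 119 121 122 119 119 121 119 120 121 119
254 119 121 121 120 121 121 121 118 116 115 115 115 117  91  58  54  59 101 
[... 1143 characters left out ...]
  31  68 108 116 117 118 117 117 111  78  41  34  37  35  34
294  41  40  37  39  33  57  76  98 123 138 144 145 134  74  44  43  43  80 139 145 143 136 123  95  75  52  37  38  36  40  37
298  38  37  36  39  37  37  37  37  38  42  73 127 140  77  43  43  44  87 144 124  67  42  35  40  37  38  40  36  34  34  36
302  41  39  38  39  41  41  39  39  40  38  37  59 119  80  46  44  47  90 116  59  35  37  39  35  38  42  42  36  38  39  43
306  43  47  45  49  40  39  38  35  39  39  36  41  43  45  45  45  49  45  36  38  40  35  38  39  36  38  43  45  45  46  40
310  38  38  38  39  37  37  39  38  33  39  38  36  37  43  45  47  43  43  34  33  36  39  36  34  33  34  40  37  37  39  36
```

Run:
```python
from h import *
np.set_printoptions(precision=0,suppress=True,linewidth=220)
W4={k:np.array(v) for k,v in json.load(open('w4.json')).items()}
W2={k:np.array(v) for k,v in json.load(open('w2.json')).items()}
def P(W,t,yaw,l): 
    R=Ro.from_euler('xyz',[180,0,yaw],degrees=True);return proj(W,np.array(t)+R.apply(l))
for lx in(-11,0,11):
    print('open',lx,[P(W4,[503.2,-154.1,204.3],103,[lx,sy*43,-13]) for sy in(-1,1)], 'tube',[P(W2,[538.2,-47.6,248.4],103,[lx,sy*9,-3]) for sy in(-1,1)],'shut',[P(viewer.get_calibration('wrist'),[506.1,-154.2,119.3],103.6,[lx,0,z]) for z in(0,-19,-30)])
i=cv2.imread('pics/w2.png')[:,:560].mean(2).astype(int)
for y in range(220,330,6): print(y,' '.join('%3d'%v for v in i[y,224:340:4]))
```

```text
open -11 [array([192., 277.]), array([368., 277.])] tube [array([262., 269.]), array([297., 269.])] shut [array([280., 266.]), array([280., 283.]), array([280., 295.])]
open 0 [array([190., 256.]), array([370., 256.])] tube [array([262., 250.]), array([297., 250.])] shut [array([280., 246.]), array([280., 262.]), array([280., 273.])]
open 11 [array([189., 235.]), array([371., 235.])] tube [array([262., 229.]), array([298., 229.])] shut [array([280., 226.]), array([280., 240.]), array([280., 249.])]
220  95  95  97  96  93  95  95  94  95  97  95 114 138 145 146 144 134 105  96  97  96  99  99  98  95  97 100 103 116
226  95  96  96  95  96  95  94  97  96  96  96 119 140 145 146 144 136 113  96  96  98  96 100  98  97  97  93  97  95
232 106  97  91  96  93  95  94  93  94  95  95 122 140 145 147 146 137 116  97  97  97  98  98  97  97  96  95  95  98
238 103 127  95  97  95  95  93  95  98  94  97 125 139 144 147 145 140 122  97  96  97  96  96  98  97  98  96  97  96
244  87 124 108 103  95  98  94  94  94  96  98 128 142 146 146 144 140 125  97  97  98  96  94  98  96  96  96  97 
[... 983 characters left out ...]
  36 123  62  32  87  85  85  87  90  90  92  95  93  94  94  93  90  32  71 122  37  31  25  28  31
304  31  30  27  32  24  73  50  32  87  88  84  83  86  91  91  93  92  93  95  95  91  31  52  66  26  29  31  38  38
310  31  31  28  30  28  31  35  30  80  85  85  81  87  86  86  85  89  88  90  91  86  32  31  27  27  27  31  29  27
316  31  18  31  30  24  27  30  26  80  86  84  84  87  89  90  89  90  91  91  88  82  33  34  25  27  30  26  32  28
322  29  33  28  25  26  27  37  31  68  87  84  86  86  92  93  92  94  93  93  92  64  36  25  27  31  25  28  29  27
328  24  32  28  25  26  28  33  32  80  97  97  86  86  90  90  90  91  91  95  98  75  30  29  28  25  24  24  29  28
```

Run:
```python
from h import *
np.set_printoptions(precision=1,suppress=True,linewidth=220)
S=viewer.get_calibration('side')
R=Ro.from_euler('xyz',[180,0,103],degrees=True)
for lx in(-11,0,11):
  for ly in(-9,-15,9,15):
    print(lx,ly,[proj(S,np.array([541.3,-44.5,172.5])+R.apply([lx,ly,-z])) for z in(0,10,20,30)])
a=cv2.imread('pics/s7.png').mean(2).astype(int)
for y in range(236,300,3): print(y,' '.join('%3d'%v for v in a[y,262:326:2]))
print('bar mid',proj(S,[506,-154.3,138]),'tip',[proj(S,[506,-154.3,z]) for z in(119,130,150)])
```

```text
-11 -9 [array([276.6, 223.1]), array([276.6, 219. ]), array([276.5, 215. ]), array([276.4, 210.8])]
-11 -15 [array([274.2, 224.6]), array([274.1, 220.6]), array([274. , 216.5]), array([273.9, 212.3])]
-11 9 [array([283.9, 218.6]), array([283.9, 214.6]), array([283.9, 210.5]), array([283.9, 206.3])]
-11 15 [array([286.3, 217.1]), array([286.3, 213.1]), array([286.3, 209. ]), array([286.3, 204.9])]
0 -9 [array([272.7, 220. ]), array([272.6, 216. ]), array([272.5, 211.9]), array([272.4, 207.8])]
0 -15 [array([270.2, 221.5]), array([270.1, 217.5]), array([270. , 213.4]), array([269.9, 209.3])]
0 9 [array([279.9, 215.6]), array([279.9, 211.6]), array([279.9, 207.6]), array([279.8, 203.4])]
0 15 [array([282.3, 214.2]), array([282.3, 210.2]), array([282.3, 206.1]), array([282.3, 202. ])]
11 -9 [array([268.8, 217.1]), array([268.7, 213.1]), array([268.5, 209. ]), array([268.4, 204.9])]
11 -15 [array([266.4, 218.5]), array([266.2, 214.5]), array([266. , 210.5]), array([265.9, 206.3])]
11 9 [array([276. , 212.7]), array([276. , 208.7]), array([275.9, 204.7]), array([275.8, 200.6])]
11 15 [arra
[... 2387 characters left out ...]
 188 224 211 191 157 170 175 166 143 123 120 120 120 121 122 122 121 122 123
290 206 217 210 183 219 212 195 172 188 166 127 122 122 122 122 123 122 122 125 154 172 173 163 138 122 121 122 123 123 123 123 121
293 202 201 206 217 170 129 123 122 122 122 122 122 123 124 121 121 122 123 124 124 130 160 173 173 164 132 122 124 124 123 122 123
296 147 206 201 202 207 208 144 127 123 122 121 123 124 124 123 122 123 123 124 123 123 122 138 172 182 144 122 123 123 123 122 122
299  73 104 186 200 202 203 214 181 131 124 122 123 123 122 123 124 124 123 123 123 121 121 134 162 165 140 123 123 123 123 122 122
bar mid [289.2 278. ] tip [array([289.1, 285. ]), array([289.1, 280.9]), array([289.2, 273.4])]
```

carry_out --increments '[0,0,-0.02,0,0,0,1,0,0,-0.02,0,0,0,1,0,0,-0.02,0,0,0,1,0,0,-0.02,0,0,0,1,0,0,-0.02,0,0,0,1,0,0,0.01,0,0,0,1,0,0,0.03,0,0,0,1,0,0,0.045,0,0,0,1,0,0,0.0475,0,0,0,1,0,0,0.0475,0,0,0,1]'

```text
time: 13.15
tool_pos: [506.0, -154.2, 100.1]
tcp_rot: [180.0, 0.0, 103.6]
ft_force: [-0.4, -0.1, 0.5]
finger_gap: 85.6
grip_force: 0.0
```

carry_out --increments '[0,0,0,0,0,0,0,0,0,0,0,0,0,-0.5,0,0,0,0,0,0,-0.6,0,0,0,0,0,0,-1,0,0,0,0,0,0,-1,0,0,0,0,0,0,-1,0,0,0,0,0,0,-1,0,0,0,0,0,0,-1,0,0,0,0,0,0,-1,0,0,0,0,0,0,-1]'

```text
time: 14.4
tool_pos: [506.0, -154.2, 100.1]
tcp_rot: [-180.0, 0.0, 103.6]
ft_force: [-0.6, 0.2, 1.7]
finger_gap: 8.7
grip_force: 29.4
```

carry_out --increments '[0,0,0,0,0,0,-0.3,0,0,0,0,0,0,-0.3,0,0,0,0,0,0,-0.3,0,0,0.01,0,0,0,-0.3,0,0,0.02,0,0,0,-0.3,0,0,0.02,0,0,0,-1,0,0,0.02,0,0,0,-1,0,0,0.02,0,0,0,-1,0,0,0.02,0,0,0,-1,0,0,0.02,0,0,0,-1]'

```text
time: 15.65
tool_pos: [506.0, -153.9, 91.9]
tcp_rot: [180.0, -0.0, 103.6]
ft_force: [2.2, 2.4, -3.7]
finger_gap: 8.8
grip_force: 29.2
```

Run:
```python
from h import *
s=sense();print(s['ft_force'],s['finger_gap'],s['grip_force'])
a=viewer.snapshot('side').mean(2).astype(int)
for y in range(254,300,3): print(y,' '.join('%3d'%v for v in a[y,262:326:2]))
```

```text
[ 2.15118998  2.35753264 -3.71342398] 8.751412216220933 29.19268101453781
254 255 255 255 199 143  81  55  54  50  49  47  48  46  49  50  48  48  47  47  46  47  47  70  53  48 112 215 218 220 220 221 220
257 215 253 210 159 157  97  51  49  49  47  48  47  46  44  45  47  46  46  46  47  47  48  49  48  76 204 219 218 219 219 219 218
260 159 159 158 156 111  95 171  75  47  46  47  47  47  46  45  47  48  47  46  47  47  52  50  64 182 219 220 221 220 220 221 221
263 172 160 153 103  85 122 248 214  55  43  45  45  46  44  48  47  48  49  47  46  64 194 206 214 218 219 218 219 221 220 220 220
266 194 180  95  80  92 133 228 237  66  47  45  46  45  45  48  47  47  48  46  47 101 216 219 220 220 221 217 217 219 219 220 220
269 116  88  96  70  60 109 103  93  47  44  44  43  46  46  47  44  46  65  62  88 206 221 220 219 219 219 220 221 220 218 219 220
272 140  70  56  60  48  46  47  44  43  45  44  45  46  46  45  43  40  78 150 140 216 218 222 221 219 219 220 221 221 218 218 219
275 221 196 111  59  47  48  47  47  46  46  45  47  45  48  50  54  39  65 145 163 218 221 221 220 22
[... 385 characters left out ...]
 118 117 117 117 117 118 118 118 117 118
287 205 168 207 222 224 221 221 218 203 172 105  60  49 120 152 107 119 136 164 170 164 142 120 117 117 118 117 118 119 119 119 121
290 201 212 200 153 132 119 123 119 117 118 119 118 116 138 134 119 119 119 119 148 166 171 162 137 119 117 118 120 120 120 120 119
293 198 197 200 213 168 127 120 119 119 119 119 119 119 120 119 118 119 120 121 121 125 152 169 169 164 132 118 120 122 119 120 120
296 142 202 196 196 201 203 139 124 120 117 119 120 120 120 120 120 119 120 121 121 119 119 132 165 176 141 119 120 121 120 119 119
299  70 101 181 194 196 196 209 183 126 122 119 120 119 119 120 121 121 122 120 120 119 119 130 157 161 138 121 121 120 121 120 118
```

carry_out --increments '[0,0.0062,-0.0182,0,0,0,-1,0,0.0134,-0.036,0,0,0,-1,0,0.0215,-0.0534,0,0,0,-1,0,0.0305,-0.0704,0,0,0,-1,0,0.0404,-0.0868,0,0,0,-1,0,0.0511,-0.1028,0,0,0,-1,0,0.0627,-0.1181,0,0,0,-1,0,0.075,-0.1328,0,0,0,-1,0,0.0881,-0.1469,0,0,0,-1,0,0.1019,-0.1603,0,0,0,-1]'

```text
time: 16.95
tool_pos: [544.2, -144.6, 157.0]
tcp_rot: [-179.8, -0.1, 103.6]
ft_force: [-12.2, 3.4, 5.1]
finger_gap: 8.4
grip_force: 29.5
```

carry_out --increments '[0,0.0145,-0.0126,0,0,0,-1,0,0.0296,-0.0244,0,0,0,-1,0,0.0453,-0.0354,0,0,0,-1,0,0.0616,-0.0456,0,0,0,-1,0,0.0784,-0.055,0,0,0,-1,0,0.0957,-0.0634,0,0,0,-1,0,0.1133,-0.0709,0,0,0,-1,0,0.1314,-0.0775,0,0,0,-1,0,0.1497,-0.0831,0,0,0,-1,0,0.1684,-0.0878,0,0,0,-1]'

```text
time: 18.2
tool_pos: [611.6, -128.7, 193.7]
tcp_rot: [179.9, 0.0, 103.6]
ft_force: [-6.6, 3.6, 5.9]
finger_gap: 8.4
grip_force: 30.7
```

Run:
```python
from h import *
np.set_printoptions(precision=1,suppress=True,linewidth=220)
i=viewer.snapshot('side');t=viewer.snapshot('top');w=viewer.snapshot('wrist')
for n,m in(('s8',i),('t8',t),('w8',w)): cv2.imwrite(f'pics/{n}.png',m[:,:,::-1])
s=sense();print(s['tool_pos'],s['tcp_rot'],s['ft_force'],s['finger_gap'],s['grip_force'])
S=viewer.get_calibration('side');T=viewer.get_calibration('top')
u=np.array([.972,.235,0]);v=np.array([-.235,.972,0]);h=np.array([506,-154.3,94])+140*u
for th in(55,60,65):
    a=np.radians(th);L=lambda x,z,y:h+y*v+(x*np.cos(a)+z*np.sin(a))*u+np.array([0,0,-x*np.sin(a)+z*np.cos(a)])
    # lid front edge top corners: x=-165, z=4 ; handle ends
    for nm,(x,z) in dict(front=(-165,4),handle=(-140,44)).items():
        print(th,nm,[(proj(S,L(x,z,y)),proj(T,L(x,z,y))) for y in((-75,75) if nm=='front' else (-48,48))])
```

```text
[ 611.9 -128.7  193.5] [179.9   0.1 103.6] [-5.8  3.   7.5] 8.542105584811937 30.97383141517639
55 front [(array([348. , 249.9]), array([399.3, 224.4])), (array([280.1, 202.3]), array([336.4, 233.4]))]
55 handle [(array([354.2, 224.7]), array([384.4, 206.4])), (array([310.7, 196.6]), array([344.4, 212.1]))]
60 front [(array([353.9, 242.4]), array([399.1, 218.7])), (array([285.4, 195.8]), array([335.9, 227.8]))]
60 handle [(array([359.4, 219.6]), array([383.8, 201. ])), (array([315.7, 192.1]), array([343.7, 206.7]))]
65 front [(array([359.9, 235.2]), array([398.7, 212.8])), (array([290.9, 189.8]), array([335.3, 221.9]))]
65 handle [(array([364.5, 215. ]), array([383. , 195.7])), (array([320.8, 188. ]), array([342.9, 201.3]))]
```

Run:
```python
from h import *
S=viewer.get_calibration('side');T=viewer.get_calibration('top')
u=np.array([.972,.235,0]);v=np.array([-.235,.972,0]);h=np.array([506,-154.3,94])+140*u
def L(x,z,y,th):
    a=np.radians(th);return h+y*v+(x*np.cos(a)+z*np.sin(a))*u+np.array([0,0,-x*np.sin(a)+z*np.cos(a)])
for C,n in((S,'s8'),(T,'t8')):
    g=cv2.cvtColor(cv2.imread(f'pics/{n}.png'),cv2.COLOR_BGR2GRAY).astype(np.float32)
    print(n,'theta',list(range(44,76,2)))
    for y in(-70,-60,-50,50,60,70):
        q=np.array([proj(C,L(-163,4,y,t)) for t in range(44,76,2)],np.float32)
        print(y,cv2.remap(g,q[None,:,0],q[None,:,1],cv2.INTER_LINEAR)[0].astype(int))
# lid front x from the shut pictures
W={k:np.array(v) for k,v in json.load(open('w4.json')).items()}
print([ (onz(W,p,98)-h)@u for p in((251,101),(257,281))])
```

```text
s8 theta [44, 46, 48, 50, 52, 54, 56, 58, 60, 62, 64, 66, 68, 70, 72, 74]
-70 [186 186 195 214  92  89  90  96 126 117  47  43  46  39 186 255]
-60 [126 185 190 214  93  89  90  97 126 163 159 155 141 134 104 101]
-50 [189 190 198 213  90  89  89 102 189  67  73  93 100 134 154 164]
50 [ 40  37 109 167 145 165 156 108 212  42  39  39  40  40  51  48]
60 [211 129 178 177 151 129 167 116 206  42  39  40  38  39  46  45]
70 [175 175 182 183 152 115 109 112 199  45  35  40  38  39  38  39]
t8 theta [44, 46, 48, 50, 52, 54, 56, 58, 60, 62, 64, 66, 68, 70, 72, 74]
-70 [ 70  70  69  68  69  67  65  88 114  77  67  67  68  66  70  70]
-60 [ 72  70  71  71  70  70  67  92 111  95  96  84  68  67  65 119]
-50 [ 75  72  72  72  71  70  68 118 125  94  97  95  95  87  77 166]
50 [220 249 249 231 167 166 195 231 233 232 232 191 159 224 234 232]
60 [134 167 220 229 233 233 234 221 142 174 228 233 233 232 202 121]
70 [233 234 232 220 174 163 222 234 232 234 225 179 114 114 121 125]
[np.float64(-163.40848668749447), np.float64(-163.2791869788328)]
```

Run:
```python
from h import *
S=viewer.get_calibration('side');T=viewer.get_calibration('top')
u=np.array([.972,.235,0]);v=np.array([-.235,.972,0]);h=np.array([506,-154.3,94])+140*u
def L(x,z,y,th):
    a=np.radians(th);return h+y*v+(x*np.cos(a)+z*np.sin(a))*u+np.array([0,0,-x*np.sin(a)+z*np.cos(a)])
t=np.arange(56,64,.5);print(t)
for C,n,ys in((S,'s8',range(48,73,4)),(T,'t8',range(-72,-40,4))):
    g=cv2.cvtColor(cv2.imread(f'pics/{n}.png'),cv2.COLOR_BGR2GRAY).astype(np.float32)
    q=np.array([[proj(C,L(-163.3,4,y,a)) for a in t] for y in ys],np.float32)
    print(n,cv2.remap(g,q[:,:,0],q[:,:,1],cv2.INTER_LINEAR).mean(0).astype(int))
# same calibration check on the shut lid, first pictures
t=np.arange(-4,4.5,.5);print(t)
g=cv2.cvtColor(cv2.imread('pics/side1.png'),cv2.COLOR_BGR2GRAY).astype(np.float32)
q=np.array([[proj(S,L(-163.3,4,y,a)) for a in t] for y in range(-70,71,10)],np.float32)
print('shut',cv2.remap(g,q[:,:,0],q[:,:,1],cv2.INTER_LINEAR).mean(0).astype(int))
# tubes / bottles unchanged? difference of top images away from the arm; orange-brown cork position in side view
for n,c in(('side',S),):
    im=cv2.imread('pics/s8.png');hsv=cv2.cvtColor(im,cv2.COLOR_BGR2HSV)
    m=cv2.inRange(hsv,(8,90,70),(20,220,255));k,_,st,ce=cv2.connectedComponentsWithStats(m)
    print([(st[j,4],ce[j].round(0).tolist()) for j in range(1,k) if st[j,4]>25],proj(S,[541,-44,152]))
```

```text
[56.  56.5 57.  57.5 58.  58.5 59.  59.5 60.  60.5 61.  61.5 62.  62.5
 63.  63.5]
s8 [147 140 125 111 113 141 173 196 200 175 119  67  43  39  38  38]
t8 [ 68  67  68  78  98 116 127 129 122 111  98  92  91  92  93  92]
[-4.  -3.5 -3.  -2.5 -2.  -1.5 -1.  -0.5  0.   0.5  1.   1.5  2.   2.5
  3.   3.5  4. ]
shut [204 205 199 191 180 169 167 170 178 188 195 201 203 204 204 203 203]
[(np.int32(5662), [479.0, 62.0]), (np.int32(401), [529.0, 77.0]), (np.int32(100), [552.0, 66.0]), (np.int32(282), [133.0, 130.0]), (np.int32(26), [256.0, 164.0]), (np.int32(52), [189.0, 174.0]), (np.int32(1436), [206.0, 222.0]), (np.int32(60), [188.0, 188.0]), (np.int32(38), [194.0, 197.0]), (np.int32(639), [278.0, 212.0]), (np.int32(73), [210.0, 217.0]), (np.int32(49), [340.0, 217.0]), (np.int32(28), [347.0, 224.0]), (np.int32(72), [357.0, 232.0])] [276.20235463 225.68078748]
```

carry_out --increments '[0,-0.003,0.0007,0,0,0,-1,0,-0.003,0.0007,0,0,0,-1,0,-0.003,0.0007,0,0,0,-1,0,-0.003,0.0007,0,0,0,-1,0,-0.003,0.0007,0,0,0,-1,0,-0.003,0.0007,0,0,0,-1,0,-0.003,0.0007,0,0,0,-1,0,-0.003,0.0007,0,0,0,-1,0,-0.003,0.0007,0,0,0,-1,0,-0.003,0.0007,0,0,0,-1]'

```text
time: 19.6
tool_pos: [610.4, -129.1, 193.2]
tcp_rot: [179.9, 0.1, 103.6]
ft_force: [-5.5, 3.3, 5.9]
finger_gap: 8.8
grip_force: 30.9
```

Run:
```python
from h import *
S=viewer.get_calibration('side')
u=np.array([.972,.235,0]);v=np.array([-.235,.972,0]);h=np.array([506,-154.3,94])+140*u
def L(x,z,y,th):
    a=np.radians(th);return h+y*v+(x*np.cos(a)+z*np.sin(a))*u+np.array([0,0,-x*np.sin(a)+z*np.cos(a)])
im=viewer.snapshot('side');g=im.mean(2).astype(np.float32);t=np.arange(56,64,.5)
q=np.array([[proj(S,L(-163.3,4,y,a)) for a in t] for y in range(48,73,4)],np.float32)
print(cv2.remap(g,q[:,:,0],q[:,:,1],cv2.INTER_LINEAR).mean(0).astype(int),sense()['ft_force'],sense()['grip_force'])
# tube: row profile down its axis region (cork brown -> glass -> block)
for y in range(212,258,3): print(y,[im[y,x].tolist() for x in range(268,286,4)])
```

```text
[134 124 111 111 135 169 195 205 185 133  74  46  40  40  39  39] [-4.89053006  3.94750788  6.98813442] 30.946919918060303
212 [[254, 165, 79], [255, 165, 79], [255, 168, 79], [255, 164, 77], [244, 132, 63]]
215 [[232, 120, 59], [254, 163, 79], [255, 164, 78], [254, 164, 78], [254, 156, 73]]
218 [[57, 43, 40], [208, 111, 58], [245, 134, 64], [249, 140, 67], [236, 122, 58]]
221 [[208, 156, 102], [251, 215, 138], [246, 198, 125], [84, 51, 36], [58, 38, 32]]
224 [[247, 204, 129], [248, 206, 132], [249, 211, 134], [40, 40, 42], [41, 40, 41]]
227 [[118, 90, 62], [172, 127, 83], [148, 112, 73], [42, 41, 42], [40, 40, 41]]
230 [[64, 61, 57], [154, 137, 114], [160, 160, 148], [39, 40, 42], [40, 40, 43]]
233 [[50, 51, 52], [200, 204, 192], [192, 201, 190], [40, 40, 41], [39, 39, 40]]
236 [[42, 42, 44], [202, 214, 205], [198, 209, 201], [45, 45, 47], [41, 40, 41]]
239 [[39, 39, 41], [198, 209, 200], [205, 216, 208], [254, 254, 254], [51, 51, 52]]
242 [[40, 39, 42], [195, 205, 198], [218, 225, 219], [255, 255, 255], [254, 253, 253]]
245 [[225, 222, 222], [210, 219, 211], [219, 227, 221], [255, 255, 255], [255, 255, 255]]
248 [[255, 255, 255], [220, 224, 220], [218, 225, 219], [253, 252, 252], [255, 255, 255]]
251 [[255, 255, 255], [218, 220, 217], [217, 224, 218], [178, 177, 175], [255, 255, 255]]
254 [[255, 255, 255], [249, 248, 247], [217, 224, 219], [179, 180, 177], [255, 255, 255]]
257 [[255, 255, 255], [254, 253, 253], [188, 185, 183], [188, 184, 182], [255, 255, 255]]
```

```bash
python3 -c "
from bench import order
print(order.hand_in())"
```

```text
the job is handed in; nothing more can be done
None
```

The corked tube is fully down in the left-hand well and released, and the arm is holding the warmer's lid open at about 60 degrees (60 to 60.5 by camera); the job is handed in at about 20 s, with the other tubes and bottles not touched.

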